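# Brush out the tall beaker, load the cup warmer and set its heat wheel

### The job

First roll the cup warmer's knurled heat wheel back to its off stop. With it off, scrub the inside of the tall steel beaker with the long brush, two full strokes down to the bottom and up again; stand the brush back in its pot and set the beaker and every tumbler upright, flat on the warming plate. Only when all are loaded roll the heat wheel up to the fourth click from off, leaving the bottle, jar and bowl alone.

Things in the scene. Friction and masses are not known exactly. Their poses are not given: they have to be found in the camera images.
- warmer: Cup warmer, fixed: grey slab 225 (x) by 235 (y) mm; its aluminium warming plate, 50 mm above the table, is 213 by 223 mm inside a steel lip 7 mm high. Black control pod on its -y side, 115 by 70 mm, 70 mm high, carries the heat wheel. Origin on the table under the plate's centre, z up, x away from the robot at yaw 0. Room for four vessels, two by two at 100 mm pitch.
- plate (a point): Centre of the warming plate's upper face, 50 mm above the table, axes as the warmer's.
- wheel_axis (a point): Centre of the heat wheel, 152.5 mm to -y of the warmer's centre, 70 mm above the table, axes as the warmer's; the wheel turns about this y. It is a grey disc 22 mm wide, 90 mm in diameter over its 40 ridges (2 mm proud); its upper half stands out of the pod, top 115 mm above the table. A 5 N press rolls it. Cheeks of 36 mm radius stand 5 mm clear on either side.
- wheel (a joint): Heat wheel angle, rad: 0 at the off stop, growing as its top is rolled along the warmer's +x, to 2.513. It clicks into a detent every 0.314 rad (18 deg), eight in all; a click takes about 3 N at the rim; let go, it settles in the nearest click. Its white ridge leans 72 deg to -x from the top at off and points straight up at the fourth click (1.257). Larger white pips on the cheeks: off and fourth.
- mat: Black rubber draining mat, fixed, 270 by 290 by 4 mm, on which the beaker and the tumblers stand at the start. Origin: centre of the underside.
- beaker: The tall straight steel beaker, open at the top, 62 mm outside diameter, 130 mm high, 4 mm wall, 5 mm floor. Origin: centre of the underside, z up to the mouth.
- tumbler_a: One of up to three short straight steel tumblers, open at the top, 62 mm outside diameter, 95 mm high, 4 mm wall; may be absent. Origin: centre of the underside, z up to the mouth.
- tumbler_b: One of up to three short straight steel tumblers, open at the top, 62 mm outside diameter, 95 mm high, 4 mm wall; may be absent. Origin: centre of the underside, z up to the mouth.
- tumbler_c: One of up to three short straight steel tumblers, open at the top, 62 mm outside diameter, 95 mm high, 4 mm wall; may be absent. Origin: centre of the underside, z up to the mouth.
- pot: White brush pot, fixed, 54 mm outside diameter, 80 mm high, 5 mm wall, 6 mm floor, open at the top. Origin: centre of the underside.
- brush: Long brush, 202 mm, at the start standing head down in the pot: bristle head 30 mm in diameter and 84 mm long, thin steel stem, black round handle 18 mm in diameter from 105 to 202 mm. Origin: centre of the head's lower end, z along the brush to the handle's end. It stands loosely and may lean a few degrees.
- squeeze_bottle: Bystander: grey squeeze bottle, 60 mm in diameter, 170 mm high. Origin: centre of the underside.
- spice_jar: Bystander: jar with steel lid, 72 mm in diameter, 110 mm high. Origin: centre of the underside.
- steel_bowl: Bystander: steel bowl, 110 mm in diameter, 50 mm high. Origin: centre of the underside.
Mind the look-alikes: they are no part of the job. Leave any yellow look-alike of the tumbler_c alone. What is shaped like the beaker but blue is not meant.

How it is judged:
By the outcome, as a careful person would: the job done as asked, in the order asked, and still so for the second after the job is handed in, with the robot touching nothing.
Of tumbler_a, tumbler_b, tumbler_c only 1 to 3 are there at a start; the rules pass over those that are not, and their reading is None.
At some moment in a run one of tumbler_a, tumbler_b, tumbler_c may be knocked a few centimetres aside while the robot is not near it.
It also fails if it takes over 210 s, if anything falls off the work surface, if the arm or the gripper's body presses on something with over 40 N, if the wrist force passes 120 N, or if a joint passes its speed limit or range.

### The arm

A 7-joint arm with a two-finger parallel gripper is mounted at the origin on the work surface. World frame = base frame: x ahead of the robot, y to its left, z up, the work surface at z = 0. Lengths are in m, angles in rad, forces in N, time in s.
With the tool pointing down it reaches from about 0.425 to 0.875 m from the base axis. Payload 8.4 kg.
Tool frame: the origin (TCP) lies at the very end of the fingers, on their centre line; the grasp point (between the pads) lies 19 mm behind it (ctrl.grip_point_offset is the distance from the TCP to the grasp point, in m); z points along the fingers, y is the direction in which the jaws open and shut (so a half turn about z gives the same grasp; the last joint's range is limited). The gripper opens to 85 mm and grips with 20 to 120 N. Pads are 22 mm wide; open, the fingers measure 114 mm over their backs; the gripper's body (76 mm by 85 mm) begins 54 mm behind the grasp point. The pads swing forward as they close: fully open they stand 13 mm farther back than shut.
Start: joints at [1.183, 0.333, 0.04, 1.465, -0.013, 1.343, -0.059], TCP at [0.185, -0.623, 0.231] pointing down, gripper open.
Joint ranges: [-2.58, 2.58], [-0.38, 2.09], [-1.3, 1.39], [0.25, 2.4], [-1.5, 4.64], [0.08, 2.09], [-2.65, 2.65]. Speed limits (rad/s): [2.22, 2.22, 2.79, 2.79, 3.14, 3.14, 3.14].

### API

Orientations are given as [roll, pitch, yaw] about the fixed x, y, z axes, in that order (R = Rz(yaw) Ry(pitch) Rx(roll)).
In Python, from bench import ctrl gives the robot as it stands. The module is installed in compiled form; this text tells all that it offers.
- The arm moves only by the shell command python3 -m creep 'ROWS' [OPENING]. ROWS is JSON, a list of rows, each a list of 2 entries, a list of its own where there are three numbers: the shift along the world's x, y, z in mm, then the turn, a rotation vector about the world's x, y, z in rad. In form: [[[tx, ty, tz], [rx, ry, rz]], ...]. A call has 1 to 10 rows; each row shifts and turns the pose as measured when the row begins; what a row does not reach is not made up. A row lasts 1/8 s, in which the tool goes at most 62.5 mm and 10.7 degrees, less where a joint would pass 70% of its speed; a pose out of reach is approached as far as the arm can. A call is refused whole if a number of a shift passes 62.5 or a number of a turn 0.188, either way. A call with a gripper value outside its range is refused whole. OPENING is the closure in counts, from 0 (fully open) to 255 (shut), set as the call begins (- or left out, the last holds). The fingers move at their own pace and stop on an object; the grip force is fixed at half the most. Time passes only in rows, so rows that do not move let the fingers close. It gives the time, the measured TCP pose, the force and the opening at its end, in the units of the state.
- ctrl.state(): the state, without advancing time (a new reading comes with each control period).
- ctrl.read_camera(name): name is "side" or "top"; returns a dict with "image" (480x640x3 uint8, red, green, blue), "depth" (480x640 float32, m along the optical axis (not along the pixel's ray), 0 where there is no reading), "camera_matrix" (3x3 intrinsics, pixels), "position" and "rotation" of the camera in the world. Camera axes: x right, y down, z forward; pixel columns grow to the right and rows downward; lengths in m; the calibration is good to about 2 mm. A picture is of the moment at which its call begins.
- ctrl.finish_job(): hands the job in, once; it reports no verdict.
Trained networks look in a picture, given as the dict that the camera call returned (one of the last four; its "shot" number tells which), for a name from the list of things; names that differ only in an ending like _2 or _b are one class to them, and where a whole thing is asked for, a point or a joint stands for the part that bears it (a point fixed in the world has none). Each returns a list of dicts, best first, with "score" (0 to 1); they miss things now and then, are a little off and sometimes report something else, mostly with a low value. They report only what shows in the picture. A call takes as long as a camera call. They do not tell look-alikes from the thing itself.
- ctrl.spot_in(picture, name): "bbox" ([left, top, width, height] in pixels, round what is visible of it).
- ctrl.cut_out(picture, name): "region" (480x640 bool, what is visible of it) and "bbox" ([left, top, width, height] in pixels, round what is visible of it).
- ctrl.spot_point(picture, name): "position" ([column, row] in pixels: a listed point, or the origin of a listed thing).
The state is a dict: "clock": time; "joint_positions": joint angles; "qd": joint speeds; "effort": joint torques, N m; "eef_pos": TCP position; "eef_rot": TCP orientation; "wrist_force": force on the tool from outside, world axes, zero at the start; "ft_torque": the same for the moment, N m; "width": opening from 0.0 (shut) to 1.0 (fully open).
Only numpy, scipy, OpenCV 4.12 (cv2) and the standard library are available. Lean on these libraries where they do the work, as an engineer would, in place of code of your own. Each camera call takes 0.05 s, during which the arm holds its last target. There are 200 camera calls.

## Working session

There is one attempt and no reset: what is moved stays moved. The work goes in short steps, Python scripts to look and compute and a shell command to move; the robot and the scene stay as the last step left them, time stands still between calls to the robot, and variables do not carry over. Pictures are saved under pics/ and viewed, about 12 in all and at most 16, crops included, and the job is handed in when it is done.

```bash
mkdir -p pics; cat > h.py <<'E'
import numpy as np, cv2
from bench import ctrl
def cloud(p):
    d=p["depth"];K=np.array(p["camera_matrix"]);v,u=np.mgrid[0:480,0:640]
    c=np.stack([(u-K[0,2])/K[0,0]*d,(v-K[1,2])/K[1,1]*d,d],-1)
    w=c@np.array(p["rotation"]).T+np.array(p["position"]); w[d<=0]=np.nan
    return w
def save(p,n,box=None,s=1):
    im=p["image"][:,:,::-1]
    if box: l,t,w,h=box; im=im[t:t+h,l:l+w]
    cv2.imwrite("pics/"+n,cv2.resize(im,None,fx=s,fy=s,interpolation=cv2.INTER_CUBIC) if s!=1 else im)
E
python3 - <<'E'
from h import *
np.set_printoptions(precision=4,suppress=True)
print(ctrl.state())
for c in("top","side"):
    p=ctrl.read_camera(c);save(p,c+"0.png");W=cloud(p)
    print(c,p["position"],p["rotation"],p["camera_matrix"])
    for n in("warmer","mat","beaker","tumbler_a","pot","brush","squeeze_bottle","spice_jar","steel_bowl","wheel"):
        for r in ctrl.cut_out(p,n)[:5]:
            if r["score"]<.3: continue
            q=W[r["region"]];q=q[~np.isnan(q[:,0])]
            col=np.median(p["image"][r["region"]],0)
            print(n,round(r["score"],2),r["bbox"],"col",col,"pct5/50/95",*np.round(np.nanpercentile(q,[2,50,98],axis=0),3) if len(q) else "")
E
```

```text
{'clock': 0.0, 'joint_positions': array([ 1.1828,  0.3339,  0.0399,  1.4662, -0.0134,  1.3433, -0.0585]), 'qd': array([ 0.0005,  0.0007,  0.0004,  0.0007,  0.0005,  0.0023, -0.0019]), 'effort': array([ -0.0003, -65.8557,   1.3648, -40.556 ,   0.0168,   0.0128,
         0.    ]), 'eef_pos': array([ 0.185 , -0.6227,  0.2304]), 'eef_rot': array([-3.14  ,  0.0001,  0.2888]), 'wrist_force': array([-0.3951, -0.1401,  0.5267]), 'ft_torque': array([-0.0165, -0.0117,  0.0196]), 'width': 0.9953724545820889}Traceback (most recent call last):
  File "<stdin>", line 5, in <module>
  File "h.py", line 6, in cloud
    w=c@np.array(p["rotation"]).T+np.array(p["position"]); w[d<=0]=np.nan
      ~~~~~~~~~~~~~~~~~~~~~~~~~~~^~~~~~~~~~~~~~~~~~~~~~~~
ValueError: operands could not be broadcast together with shapes (480,640) (3,)
```

```bash
sed -i 's/w=c@np.array(p\["rotation"\]).T/w=c@R.from_euler("xyz",p["rotation"]).as_matrix().T/; 1a from scipy.spatial.transform import Rotation as R' h.py
python3 - <<'E'
from h import *
np.set_printoptions(precision=4,suppress=True)
for c in("top","side"):
    p=ctrl.read_camera(c);save(p,c+"0.png");W=cloud(p)
    print(c,p["position"],p["rotation"],p["camera_matrix"])
    for n in("warmer","mat","beaker","tumbler_a","pot","brush","squeeze_bottle","spice_jar","steel_bowl","wheel"):
        for r in ctrl.cut_out(p,n)[:5]:
            if r["score"]<.3: continue
            q=W[r["region"]];q=q[~np.isnan(q[:,0])]
            col=np.median(p["image"][r["region"]],0)
            print(n,round(r["score"],2),r["bbox"],"col",col,"pct5/50/95",*np.round(np.nanpercentile(q,[2,50,98],axis=0),3) if len(q) else "")
E
```

```text
top [0.4661 0.0018 0.9176] [-2.9713 -0.0058 -1.5952] [[458.5395   0.     313.4753]
 [  0.     458.5395 244.627 ]
 [  0.       0.       1.    ]]
warmer 0.69 [340.6, 214.1, 171.8, 120.2] col [229. 219. 210.] pct5/50/95 [ 0.449 -0.353  0.044] [ 0.552 -0.203  0.052] [ 0.664 -0.068  0.108]
mat 0.72 [104.3, 221.8, 156.3, 143.9] col [37. 35. 33.] pct5/50/95 [0.407 0.109 0.001] [0.522 0.259 0.005] [0.669 0.391 0.008]
beaker 0.73 [194.5, 228.4, 45.7, 44.2] col [63. 62. 60.] pct5/50/95 [0.568 0.139 0.008] [0.603 0.175 0.081] [0.626 0.197 0.136]
beaker 0.68 [280.5, 273.8, 37.5, 41.5] col [ 48.   68.  123.5] pct5/50/95 [ 0.486 -0.008  0.001] [0.52  0.022 0.008] [0.544 0.049 0.132]
tumbler_a 0.91 [117.4, 231.6, 50.5, 41.2] col [61. 60. 58.] pct5/50/95 [0.574 0.289 0.006] [0.606 0.327 0.06 ] [0.633 0.348 0.101]
tumbler_a 0.74 [276.6, 332.3, 35.1, 38.4] col [198. 181.  76.] pct5/50/95 [0.392 0.    0.002] [0.416 0.031 0.007] [0.448 0.058 0.097]
tumbler_a 0.68 [197.3, 304.3, 41.4, 39.4] col [110.  108.  105.5] pct5/50/95 [0.44  0.142 0.006] [0.468 0.18  0.044] [0.495 0.199 0.101]
pot 0.65 [287.7, 210
[... 2787 characters left out ...]
0.665 0.027 0.208]
brush 0.55 [293.4, 273.9, 41.4, 74.5] col [72. 73. 68.] pct5/50/95 [0.569 0.144 0.01 ] [0.598 0.193 0.092] [0.627 0.204 0.134]
squeeze_bottle 0.59 [198.2, 235.0, 44.9, 83.7] col [50. 50. 48.] pct5/50/95 [0.744 0.113 0.003] [0.766 0.139 0.095] [0.797 0.152 0.17 ]
spice_jar 0.9 [212.6, 193.0, 41.6, 67.1] col [107. 106.  97.] pct5/50/95 [ 0.743 -0.053  0.004] [ 0.771 -0.002  0.08 ] [0.808 0.011 0.111]
steel_bowl 0.93 [223.4, 164.8, 54.9, 45.8] col [111. 112. 105.] pct5/50/95 [ 0.713 -0.201  0.004] [ 0.763 -0.174  0.03 ] [ 0.811 -0.099  0.051]
wheel 0.98 [339.8, 109.7, 38.1, 23.6] col [79. 78. 74.] pct5/50/95 [ 0.508 -0.498  0.001] [ 0.549 -0.326  0.102] [ 0.593 -0.318  0.115]
```

View pics/top0.png

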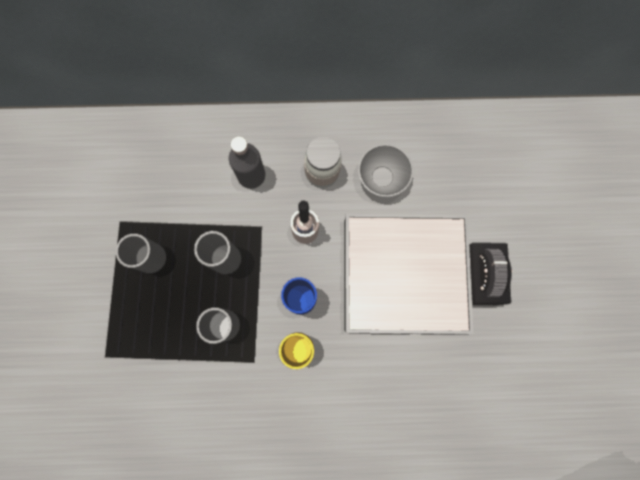

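View pics/side0.png

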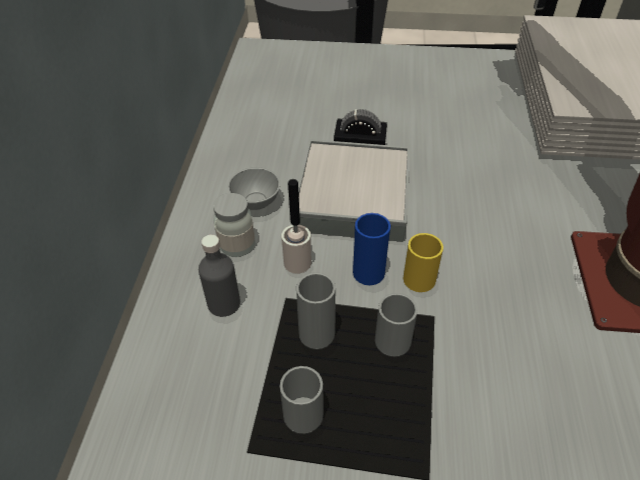

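```bash
cat >> h.py <<'E'
from scipy.optimize import least_squares
def rim(W,c,top,r0,r=.031,tol=.006):
    m=(np.hypot(W[...,0]-c[0],W[...,1]-c[1])<r+.02)&(abs(W[...,2]-top)<tol)
    q=W[m]
    ri=r0-.002
    f=least_squares(lambda s:np.hypot(q[:,0]-s[0],q[:,1]-s[1])-ri,c,loss="soft_l1",f_scale=.002)
    return f.x,len(q),np.median(q[:,2]),np.percentile(np.hypot(q[:,0]-f.x[0],q[:,1]-f.x[1]),[5,95])
E
python3 - <<'E'
from h import *
np.set_printoptions(precision=4,suppress=True)
for c in("top","side"):
    p=ctrl.read_camera(c);W=cloud(p)
    print(c)
    for n,cc,t,r in(("beaker",(.597,.17),.134,.031),("tb",(.468,.171),.099,.031),("ta",(.604,.322),.099,.031),("blue",(.515,.024),.13,.031),("yel",(.42,.03),.095,.031),("pot",(.65,.01),.08,.027)):
        print(n,*rim(W,cc,t,r))
    # brush handle
    m=(np.hypot(W[...,0]-.65,W[...,1]-.01)<.05)&(W[...,2]>.115)
    q=W[m]
    for a in np.arange(.115,.215,.015):
        s=q[(q[:,2]>=a)&(q[:,2]<a+.015)]
        if len(s)>3: print("  z",a,len(s),s.mean(0),s.min(0),s.max(0))
    # plate
    m=(abs(W[...,2]-.05)<.004)&(W[...,0]>.4)&(W[...,0]<.7)&(W[...,1]<-.02)&(W[...,1]>-.33)
    q=W[m];print("plate",len(q),q.mean(0),cv2.minAreaRect((q[:,:2]*1000).astype(np.float32)))
    m=(abs(W[...,2]-.057)<.0025)&(W[...,0]>.4)&(W[...,0]<.7)&(W[...,1]<-.02)&(W[...,1]>-.33)
    q=W[m];print("lip",len(q),cv2.minAreaRect((q[:,:2]*1000).astype(np.float32)))
    m=(W[...,2]>.085)&(W[...,0]>.45)&(W[...,0]<.66)&(W[...,1]<-.25)&(W[...,1]>-.4)
    q=W[m];print("wheel",len(q),q.min(0),q.max(0),q[q[:,2]>.112].mean(0))
    im=p["image"].astype(int)
    b=(470,235,50,80) if c=="top" else (325,100,75,50)
    save(p,c+"_wheel.png",b,8)
E
python3 -c "
import cv2,numpy as np
a=cv2.imread('pics/top_wheel.png');b=cv2.imread('pics/side_wheel.png')
a=cv2.rotate(a,cv2.ROTATE_90_CLOCKWISE)
o=np.zeros((600,800,3),np.uint8);s=.75
b=cv2.resize(b,(480,320));a=cv2.resize(a,(400,250));o[:320,:480]=b;o[330:580,:400]=a;cv2.imwrite('pics/wh0.png',o)"
```

```text
top
beaker [0.5985 0.1692] 290 0.13402339497709864 [0.0268 0.0308]
tb [0.4678 0.1716] 277 0.09906939882696664 [0.0268 0.0305]
ta [0.6042 0.3193] 290 0.09896216572670297 [0.0268 0.0307]
blue [0.5151 0.0213] 262 0.1301087859666588 [0.0269 0.0306]
yel [0.4202 0.0287] 252 0.09525689777713509 [0.0269 0.0305]
pot [0.6534 0.0097] 252 0.08003417547973163 [0.0142 0.0271]
  z 0.115 16 [0.6456 0.009  0.1228] [0.644  0.0024 0.1158] [0.6485 0.0166 0.1298]
  z 0.13 19 [0.6459 0.0103 0.1382] [0.6435 0.0023 0.1311] [0.6502 0.018  0.1447]
  z 0.14500000000000002 19 [0.6456 0.0095 0.1537] [0.6441 0.0022 0.1464] [0.6489 0.0175 0.1597]
  z 0.16 19 [0.6459 0.0098 0.1675] [0.6441 0.0021 0.161 ] [0.6489 0.0173 0.1734]
  z 0.175 20 [0.6458 0.0096 0.1821] [0.6438 0.002  0.1754] [0.6487 0.0169 0.1887]
  z 0.19 25 [0.6458 0.0088 0.1978] [0.6437 0.0019 0.19  ] [0.6502 0.018  0.2047]
  z 0.20500000000000002 93 [0.6522 0.0097 0.2082] [0.6444 0.0017 0.2052] [0.6609 0.0178 0.2112]
plate 12615 [ 0.5551 -0.184   0.0513] ((556.7955932617188, -182.1259765625), (232.91050720214844, 219.18246459960938), 88.01009368896484
[... 805 characters left out ...]
[0.6599 0.0233 0.1597]
  z 0.16 75 [0.6513 0.0182 0.1681] [0.6437 0.0076 0.1602] [0.6611 0.0228 0.1746]
  z 0.175 63 [0.6517 0.0186 0.183 ] [0.6437 0.0123 0.1754] [0.6602 0.0224 0.19  ]
  z 0.19 75 [0.6514 0.018  0.1982] [0.6441 0.0055 0.1905] [0.6614 0.0224 0.205 ]
  z 0.20500000000000002 57 [0.6527 0.0133 0.207 ] [0.644  0.004  0.2051] [0.6611 0.0222 0.2098]
plate 7267 [ 0.5566 -0.1784  0.0503] ((556.2032470703125, -180.8843994140625), (242.29957580566406, 224.07254028320312), 87.62024688720703)
lip 818 ((556.521728515625, -182.46023559570312), (245.1115264892578, 224.92886352539062), 88.06314086914062)
wheel 577 [ 0.5094 -0.3574  0.0851] [ 0.5933 -0.3068  0.1175] [ 0.5514 -0.3302  0.1134]
```

View pics/wh0.png

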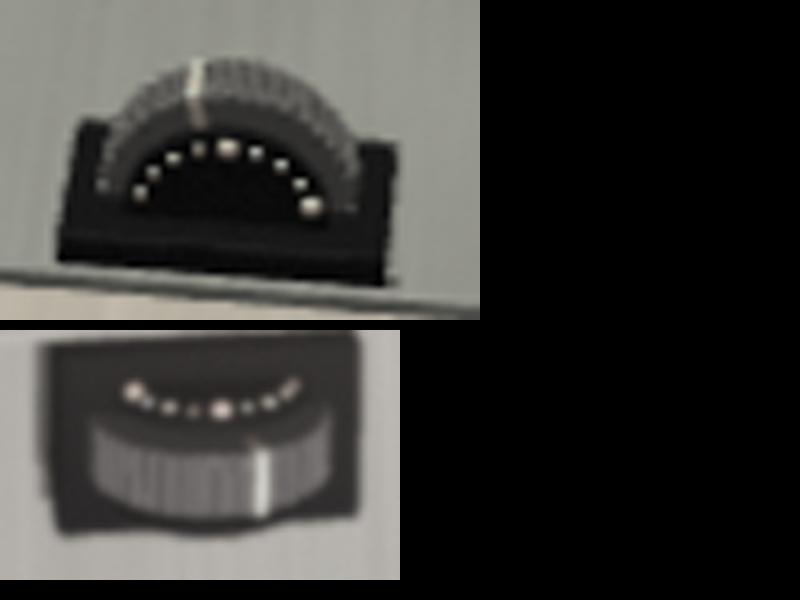

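The ridge stands one click past the fourth (fifth click), so it needs about 1.57 rad back. I'm closing the gripper and moving to the wheel's +x side.

```bash
python3 -m creep '[[[42,29,-3],[0,0,-0.033]],[[42,29,-3],[0,0,-0.033]],[[42,29,-3],[0,0,-0.033]],[[42,29,-3],[0,0,-0.033]],[[42,29,-3],[0,0,-0.033]],[[42,29,-3],[0,0,-0.033]],[[42,29,-3],[0,0,-0.033]],[[42,29,-3],[0,0,-0.033]],[[42,29,-3],[0,0,-0.033]],[[42,29,-3],[0,0,-0.033]]]' 255
```

```text
clock: 2.5
eef_pos: [0.6114, -0.327, 0.2018]
eef_rot: [3.138, 0.0, -0.063]
wrist_force: [0.1, -1.2, -0.5]
width: -0.002
```

```bash
python3 - <<'E'
from h import *
np.set_printoptions(precision=4,suppress=True)
e=ctrl.state()["eef_pos"]
for c in("top","side"):
    p=ctrl.read_camera(c);W=cloud(p)
    m=(np.hypot(W[...,0]-e[0],W[...,1]-e[1])<.05)&(W[...,2]>e[2]-.02)&(W[...,2]<e[2]+.03)
    q=W[m]; print(c,e,len(q))
    if len(q):
        print(np.percentile(q,[2,50,98],axis=0))
    if c=="side": save(p,"s1.png",(240,0,260,200),3)
E
```

```text
top [ 0.6114 -0.327   0.2018] 62
[[ 0.6006 -0.3333  0.2033]
 [ 0.6023 -0.3212  0.22  ]
 [ 0.6069 -0.3139  0.2308]]
side [ 0.6114 -0.327   0.2018] 138
[[ 0.6066 -0.315   0.2005]
 [ 0.6165 -0.3082  0.2179]
 [ 0.6273 -0.3007  0.2303]]
```

View pics/s1.png

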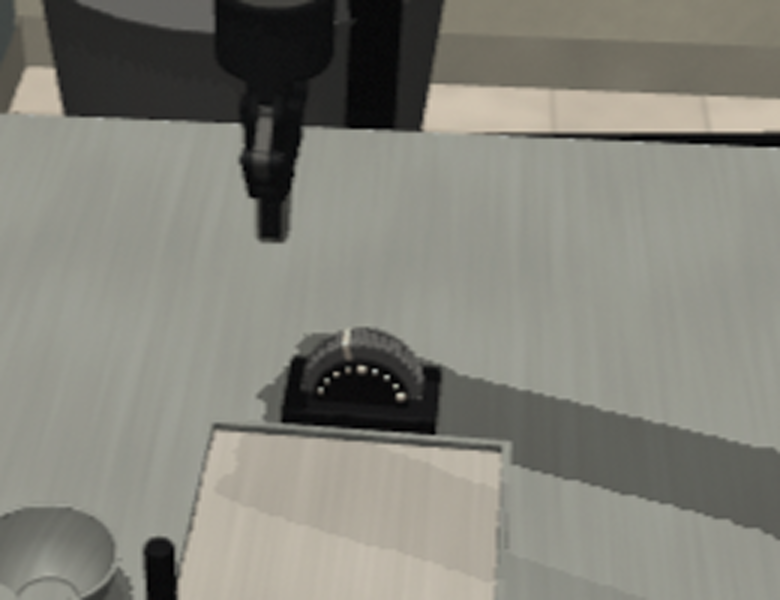

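```bash
python3 -m creep '[[[-7,-4,-42],[0,0,0.014]],[[-7,-4,-40],[0,0,0.014]],[[0,0,-5],[0,0,0]],[[-2,0,-6],[0,0,0]]]'
```

```text
clock: 3.1
eef_pos: [0.601, -0.3279, 0.1077]
eef_rot: [3.141, -0.004, -0.022]
wrist_force: [0.6, -1.1, 0.4]
width: -0.002
```

```bash
python3 -m creep '[[[-3,-7,-2],[0,0,0]],[[-4,0,-2],[0,0,0]],[[-4,0,0],[0,0,0]],[[-4,0,0],[0,0,0]]]'
```

```text
clock: 3.6
eef_pos: [0.5868, -0.3363, 0.1071]
eef_rot: [3.139, -0.009, -0.023]
wrist_force: [-0.2, -0.1, 1.2]
width: -0.001
```

```bash
python3 -m creep '[[[-7,2,0],[0,0,0]]]'; python3 -m creep '[[[-7,0,2],[0,0,0]]]';python3 -m creep '[[[-7,0,1],[0,0,0]]]'
```

```text
clock: 3.72
eef_pos: [0.5807, -0.335, 0.1081]
eef_rot: [3.138, -0.012, -0.023]
wrist_force: [7.1, -5.0, 5.4]
width: -0.003
clock: 3.85
eef_pos: [0.5745, -0.3348, 0.1112]
eef_rot: [3.137, -0.014, -0.022]
wrist_force: [1.9, 0.6, 4.6]
width: 0.002
clock: 3.98
eef_pos: [0.5678, -0.3347, 0.1134]
eef_rot: [3.136, -0.016, -0.022]
wrist_force: [2.9, -0.1, -0.2]
width: -0.001
```

```bash
python3 -m creep '[[[-7,0,-2],[0,0,0]]]'; python3 -m creep '[[[-7,0,-2],[0,0,0]]]';python3 -m creep '[[[-7,0,-2],[0,0,0]]]'
```

```text
clock: 4.1
eef_pos: [0.5629, -0.3346, 0.1139]
eef_rot: [3.135, -0.022, -0.021]
wrist_force: [4.8, 1.1, 17.1]
width: -0.001
clock: 4.22
eef_pos: [0.5576, -0.3344, 0.1146]
eef_rot: [3.134, -0.027, -0.02]
wrist_force: [0.2, 2.2, 15.4]
width: -0.001
clock: 4.35
eef_pos: [0.552, -0.3342, 0.1149]
eef_rot: [3.133, -0.031, -0.019]
wrist_force: [3.2, 1.7, 7.2]
width: 0.0
```

```bash
cat >> h.py <<'E'
def ridge(c="top",ax=(.5515,-.335)):
    p=ctrl.read_camera(c);W=cloud(p)
    m=(abs(W[...,0]-ax[0])<.055)&(abs(W[...,1]-ax[1])<.016)&(W[...,2]>.07)&(W[...,2]<.12)
    r=np.hypot(W[...,0]-ax[0],W[...,2]-.07); g=p["image"].min(-1)
    m&=(r>.041)&(g>165)
    q=W[m]
    return p,len(q),np.degrees(np.median(np.arctan2(q[:,0]-ax[0],q[:,2]-.07))) if len(q) else None
E
python3 -c "
from h import *
print(ridge()[1:],ridge('side')[1:])"
```

```text
(0, None) (0, None)
```

```bash
python3 -m creep '[[[-7,0,-2],[0,0,0]],[[-7,0,-2],[0,0,0]],[[-7,0,-2],[0,0,0]]]'; python3 -m creep '[[[-7,0,-3],[0,0,0]],[[-7,0,-4],[0,0,0]]]'; python3 -m creep '[[[-6,0,-5],[0,0,0]],[[-6,0,-6],[0,0,0]]]'; python3 - <<'E'
from h import *
p=ctrl.read_camera("side");save(p,"s2.png",(300,80,140,80),5)
E
```

```text
clock: 4.82
eef_pos: [0.5316, -0.3336, 0.1126]
eef_rot: [3.131, -0.036, -0.018]
wrist_force: [0.9, 0.2, 0.2]
width: 0.002
clock: 5.08
eef_pos: [0.5161, -0.3334, 0.105]
eef_rot: [3.131, -0.035, -0.018]
wrist_force: [-0.6, 0.7, 0.3]
width: -0.001
clock: 5.32
eef_pos: [0.5024, -0.3335, 0.0929]
eef_rot: [3.132, -0.034, -0.019]
wrist_force: [0.3, -0.9, 0.6]
width: 0.003
```

View pics/s2.png

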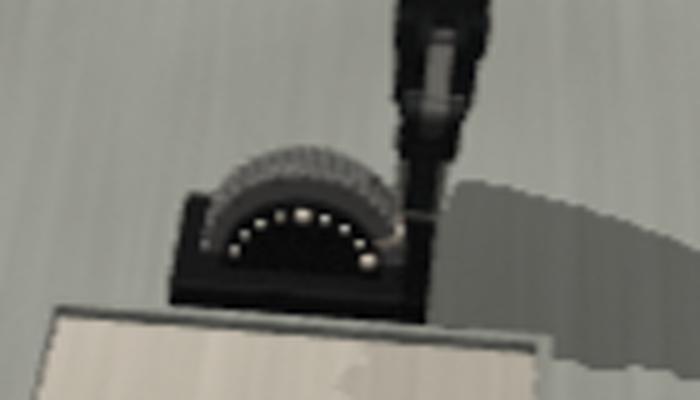

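```bash
python3 -m creep '[[[-15,0,15],[0,0,0]],[[-10,0,40],[0,0.03,0]],[[20,0,10],[0,0,0]],[[40,0,0],[0,0,0]]]'; python3 - <<'E'
from h import *
a=ctrl.read_camera("side");b=ctrl.read_camera("top")
A=cv2.resize(a["image"][100:150,325:400],(600,400),interpolation=2);B=cv2.resize(np.rot90(b["image"][235:315,470:520],3),(320,200),interpolation=2)
o=np.zeros((600,600,3),np.uint8);o[:400]=A;o[400:,:320]=B;cv2.imwrite("pics/w3.png",o[:,:,::-1])
E
```

```text
clock: 5.88
eef_pos: [0.5315, -0.3344, 0.1563]
eef_rot: [3.133, 0.005, -0.024]
wrist_force: [0.4, 0.2, 0.9]
width: -0.003
```

View pics/w3.png

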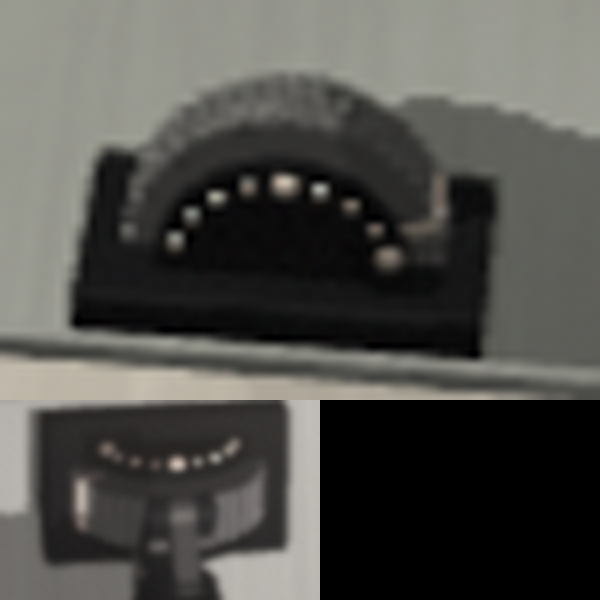

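```bash
python3 - <<'E'
from h import *
p=ctrl.read_camera("side");K=np.array(p["camera_matrix"]);M=R.from_euler("xyz",p["rotation"]).as_matrix()
def pr(w):
    c=M.T@(np.array(w)-p["position"]);u=K@c/c[2];return ((u[0]-325)*8,(u[1]-100)*8)
for a in(-72,-54,-36,0,72):
    t=np.radians(a)
    print(a,[tuple(np.round(pr((.5515+r*np.sin(t)+dy*.035,-.331+dy,.07+r*np.cos(t))))) for r,dy in((.038,.011),(.045,.011),(.045,-.011))])
E
```

```text
-72 [(np.float64(408.0), np.float64(226.0)), (np.float64(433.0), np.float64(221.0)), (np.float64(438.0), np.float64(173.0))]
-54 [(np.float64(390.0), np.float64(193.0)), (np.float64(412.0), np.float64(181.0)), (np.float64(417.0), np.float64(134.0))]
-36 [(np.float64(361.0), np.float64(165.0)), (np.float64(378.0), np.float64(149.0)), (np.float64(383.0), np.float64(102.0))]
0 [(np.float64(280.0), np.float64(139.0)), (np.float64(281.0), np.float64(117.0)), (np.float64(288.0), np.float64(70.0))]
72 [(np.float64(145.0), np.float64(212.0)), (np.float64(121.0), np.float64(204.0)), (np.float64(129.0), np.float64(157.0))]
```

```bash
python3 -m creep '[[[12,34,20],[0,0,0]],[[14,40,30],[0,0,0]],[[14,40,30],[0,0,0]],[[14,40,15],[0,0,0.01]],[[14,40,12],[0,0,0]],[[14,40,5],[0,0,0]],[[14,40,0],[0,0,0]],[[14,40,0],[0,0,0]],[[10,30,0],[0,0,0]],[[0,0,0],[0,0,0]]]' 0
```

```text
clock: 7.28
eef_pos: [0.6447, 0.0165, 0.2634]
eef_rot: [3.134, 0.02, -0.019]
wrist_force: [-0.7, -0.1, -0.3]
width: 1.0
```

```bash
python3 -m creep '[[[8,-7,0],[0,-0.015,0]],[[0,0,-30],[0,0,0]],[[0,0,-35],[0,0,0]],[[0,0,-33],[0,0,0]],[[0,0,-8],[0,0,0]]]'
```

```text
clock: 7.9
eef_pos: [0.6529, -0.0028, 0.155]
eef_rot: [3.129, 0.001, -0.03]
wrist_force: [-0.2, -0.3, 0.7]
width: 1.002
```

```bash
python3 -m creep '[[[0,12,0],[0.012,0,0]],[[0,0,0],[0,0,0]]]'; python3 -m creep '[[[0,0,0],[0,0,0]],[[0,0,0],[0,0,0]],[[0,0,0],[0,0,0]],[[0,0,0],[0,0,0]],[[0,0,0],[0,0,0]]]' 255
```

```text
clock: 8.15
eef_pos: [0.6536, 0.0082, 0.1566]
eef_rot: [3.141, -0.001, -0.032]
wrist_force: [0.0, 0.6, 0.2]
width: 1.001
clock: 8.78
eef_pos: [0.6551, 0.0085, 0.1597]
eef_rot: [3.141, -0.005, -0.032]
wrist_force: [-0.4, -0.1, -1.3]
width: 0.194
```

```bash
python3 -m creep '[[[0,0,30],[0,0,0]],[[0,0,45],[0,0,0]],[[0,0,50],[0,0,0]],[[0,0,30],[0,0,0]],[[0,0,10],[0,0,0]],[[-10,30,0],[0,0,0]],[[-15,40,0],[0,0,0]],[[-15,40,0],[0,0,0]],[[-15,40,0],[0,0,0]],[[0,10,0],[0,0,0]]]'; python3 -m creep '[[[0,0,0],[0,0,0]],[[0,0,0],[0,0,0]]]'; python3 - <<'E'
from h import *
np.set_printoptions(precision=4,suppress=True)
e=ctrl.state()["eef_pos"]
p=ctrl.read_camera("top");save(p,"t4.png",(130,170,200,180),2);q=ctrl.read_camera("side");save(q,"s4.png",(200,100,250,260),2);
import cv2
a=cv2.imread("pics/t4.png");b=cv2.imread("pics/s4.png");o=np.zeros((520,900,3),np.uint8);o[:360,:400]=a;o[:,400:]=b;cv2.imwrite("pics/b4.png",cv2.resize(o,(800,462)))
for c,n in((p,"top"),(q,"side")):
    W=cloud(c);m=(np.hypot(W[...,0]-e[0],W[...,1]-e[1])<.045)&(W[...,2]>.14)&(W[...,2]<e[2]-.01)
    s=W[m];print(n,len(s))
    for a in np.arange(.14,.32,.02):
        k=s[(s[:,2]>=a)&(s[:,2]<a+.02)]
        if len(k)>3:print(round(a,3),k.mean(0),k.min(0),k.max(0))
    if n=="top":print(rim(W,(.5985,.169),.134,.031),rim(W,(.468,.1716),.099,.031),rim(W,(.604,.319),.099,.031))
    else: print(rim(W,(.5985,.1736),.133,.031),rim(W,(.468,.176),.098,.031),rim(W,(.604,.3237),.098,.031))
E
```

```text
clock: 10.02
eef_pos: [0.5945, 0.1699, 0.3203]
eef_rot: [3.138, 0.007, -0.035]
wrist_force: [0.0, -0.1, -0.4]
width: 0.195
clock: 10.28
eef_pos: [0.5947, 0.1686, 0.3185]
eef_rot: [3.137, 0.009, -0.036]
wrist_force: [0.5, -0.7, -0.1]
width: 0.191
top 534
0.16 [0.5818 0.1595 0.1764] [0.575  0.1527 0.1703] [0.5967 0.1744 0.1799]
0.18 [0.583  0.1586 0.1889] [0.5757 0.1521 0.1802] [0.5987 0.1729 0.1981]
0.2 [0.5836 0.1587 0.2094] [0.5758 0.1527 0.2004] [0.6005 0.1753 0.2193]
0.22 [0.5841 0.1589 0.2309] [0.5759 0.1524 0.2215] [0.6023 0.1789 0.2398]
0.24 [0.588  0.1639 0.2472] [0.5767 0.1531 0.24  ] [0.6052 0.1818 0.2583]
0.26 [0.5873 0.1625 0.2768] [0.5827 0.1588 0.2726] [0.5976 0.1691 0.2794]
0.28 [0.5869 0.1629 0.2893] [0.583  0.1587 0.2801] [0.5947 0.1735 0.2996]
0.3 [0.5848 0.1649 0.3031] [0.5834 0.1607 0.3002] [0.5874 0.1727 0.3078]
  return _methods._mean(a, axis=axis, dtype=dtype,
  ret = ret.dtype.type(ret / rcount)
Traceback (most recent call last):
  File "h.py", line 19, in rim
    return f.x,len(q),np.median(q[:,2]),np.percentile(np.hypot(q[:,0]-f.x[0],q[:,1]-f.x[1]),[5,95])
                                        ~~~~~~~~~~~~~^^^^^^^^^^^^^^^^^^^^^^^^^^^^^^^^^^^^^^^^^^^^^^
IndexError: index -1 is out of bounds for axis 0 with size 0
```

View pics/b4.png

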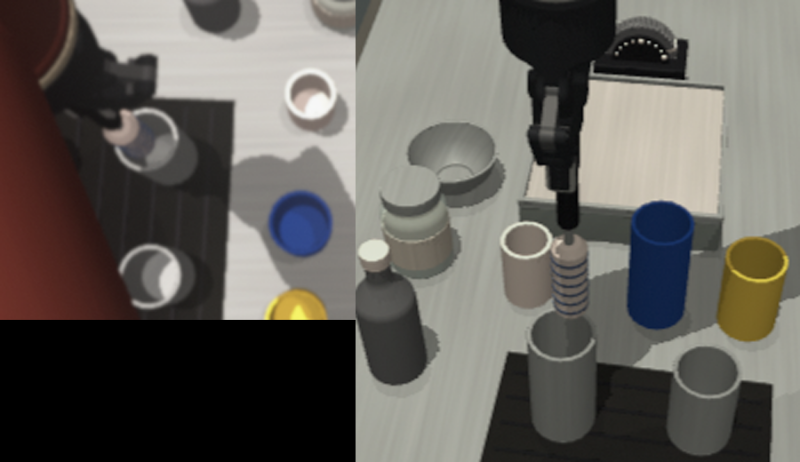

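```bash
python3 -m creep '[[[8,2,0],[0,-0.009,0]],[[0,0,0],[0,0,0]],[[0,0,-25],[0,0,0]],[[0,0,-20],[0,0,0]],[[0,0,-10],[0,0,0]]]'; python3 -m creep '[[[0,0,-25],[0,0,0]],[[0,0,-25],[0,0,0]],[[0,0,-20],[0,0,0]],[[0,0,-5],[0,0,0]]]'
```

```text
clock: 11.0
eef_pos: [0.6052, 0.1681, 0.2633]
eef_rot: [3.138, -0.003, -0.04]
wrist_force: [0.3, -0.4, -0.6]
width: 0.194
clock: 11.5
eef_pos: [0.606, 0.1677, 0.1874]
eef_rot: [3.138, -0.005, -0.041]
wrist_force: [0.2, 0.3, -0.5]
width: 0.193
```

```bash
python3 -m creep '[[[-3,1,-15],[0,0,0]],[[0,0,-5],[0,0,0]]]';  python3 -m creep '[[[0,0,-4],[0,0,0]],[[0,0,-3],[0,0,0]]]'; python3 -m creep '[[[0,0,-3],[0,0,0]]]'
```

```text
clock: 11.75
eef_pos: [0.6035, 0.169, 0.1676]
eef_rot: [3.139, -0.007, -0.041]
wrist_force: [-0.9, -0.1, -0.4]
width: 0.189
clock: 12.0
eef_pos: [0.6047, 0.1694, 0.1625]
eef_rot: [3.14, -0.01, -0.041]
wrist_force: [-2.2, -0.9, 19.9]
width: 0.192
clock: 12.12
eef_pos: [0.606, 0.1697, 0.1625]
eef_rot: [3.14, -0.014, -0.042]
wrist_force: [-5.2, -2.8, 20.6]
width: 0.191
```

```bash
python3 -m creep '[[[-3,0,10],[0,0.012,0]],[[-1,0,30],[0,0,0]],[[0,0,35],[0,0,0]],[[0,0,30],[0,0,0]],[[0,0,12],[0,0,0]],[[0,0,0],[0,0,0]]]'; python3 -m creep '[[[0,0,-25],[0,0,0]],[[0,0,-30],[0,0,0]],[[0,0,-25],[0,0,0]],[[0,0,-15],[0,0,0]],[[0,0,-5],[0,0,0]]]'
```

```text
clock: 12.88
eef_pos: [0.6017, 0.1699, 0.2852]
eef_rot: [3.141, -0.002, -0.041]
wrist_force: [-0.0, 0.5, -2.3]
width: 0.194
clock: 13.5
eef_pos: [0.5994, 0.1691, 0.1768]
eef_rot: [3.139, 0.004, -0.041]
wrist_force: [0.8, -0.4, -0.6]
width: 0.194
```

```bash
python3 -m creep '[[[3,0,-9],[0,0,0]],[[0,0,-4],[0,0,0]],[[0,0,-3],[0,0,0]],[[0,0,-2],[0,0,0]]]'; python3 -m creep '[[[0,0,10],[0,0,0]],[[0,0,30],[0,0,0]],[[0,0,40],[0,0,0]],[[0,0,40],[0,0,0]],[[0,0,30],[0,0,0]],[[0,0,10],[0,0,0]],[[0,0,0],[0,0,0]]]'
```

```text
clock: 14.0
eef_pos: [0.6049, 0.1696, 0.1626]
eef_rot: [3.14, -0.002, -0.042]
wrist_force: [-4.3, -1.5, 11.0]
width: 0.202
clock: 14.88
eef_pos: [0.605, 0.1703, 0.3317]
eef_rot: [-3.141, -0.007, -0.041]
wrist_force: [0.4, 0.6, -0.7]
width: 0.196
```

```bash
python3 -m creep '[[[8,-25,0],[0,0,0]],[[13,-40,0],[0,0,0]],[[13,-40,0],[0,0,0]],[[13,-40,0],[0,0,0]],[[5,-15,0],[0,0,0]],[[0,0,0],[0,0,0]],[[0,0,0],[0,0,0]]]'; cat >m.py <<'E'
from h import *
np.set_printoptions(precision=4,suppress=True)
e=ctrl.state()["eef_pos"];print(e)
for n in("top","side"):
    W=cloud(ctrl.read_camera(n));m=(np.hypot(W[...,0]-e[0],W[...,1]-e[1])<.045)&(W[...,2]>.10)&(W[...,2]<e[2]-.01)
    s=W[m];print(n,len(s))
    for a in np.arange(.14,.32,.02):
        k=s[(s[:,2]>=a)&(s[:,2]<a+.02)]
        if len(k)>3:print(round(a,3),k.mean(0),k.min(0),k.max(0))
E
python3 m.py
```

```text
clock: 15.75
eef_pos: [0.6545, 0.0085, 0.3213]
eef_rot: [-3.141, 0.007, -0.036]
wrist_force: [0.2, 0.6, -0.4]
width: 0.197
[0.6545 0.0085 0.3213]
top 0
side 1024
0.16 [0.6488 0.0224 0.1758] [0.6351 0.0113 0.1671] [0.6633 0.0269 0.18  ]
0.18 [0.6484 0.022  0.1898] [0.6354 0.0073 0.18  ] [0.6648 0.0282 0.1998]
0.2 [0.6487 0.0219 0.2102] [0.6355 0.0056 0.2001] [0.6651 0.0289 0.2199]
0.22 [0.6492 0.0221 0.2303] [0.6363 0.0132 0.2201] [0.6654 0.0276 0.2399]
0.24 [0.6501 0.0166 0.2483] [0.6364 0.0008 0.2401] [0.666  0.0261 0.2599]
0.26 [0.6505 0.0155 0.2723] [0.643  0.0098 0.2611] [0.659  0.0218 0.2799]
0.28 [0.6507 0.0171 0.2902] [0.6426 0.0087 0.2801] [0.6603 0.0208 0.2999]
0.3 [0.6509 0.0167 0.3059] [0.6433 0.0116 0.3   ] [0.6606 0.0199 0.3113]
```

```bash
python3 -m creep '[[[4,-1,0],[0,-0.006,0]],[[0,0,-30],[0,0,0]],[[0,0,-30],[0,0,0]],[[0,0,-20],[0,0,0]],[[0,0,-5],[0,0,0]]]'; python3 m.py
```

```text
clock: 16.48
eef_pos: [0.6594, 0.0124, 0.2365]
eef_rot: [-3.139, -0.005, -0.029]
wrist_force: [-0.1, 1.0, -0.3]
width: 0.198
[0.6594 0.0124 0.2365]
top 0
side 780
0.14 [0.6551 0.0252 0.1499] [0.6421 0.0107 0.1401] [0.6719 0.0311 0.16  ]
0.16 [0.6563 0.0197 0.1659] [0.6433 0.0038 0.16  ] [0.6715 0.0302 0.1788]
0.18 [0.6563 0.0207 0.1924] [0.6489 0.0152 0.1806] [0.6643 0.0258 0.1999]
0.2 [0.6561 0.0207 0.2101] [0.6483 0.0137 0.2002] [0.6657 0.0253 0.2199]
0.22 [0.655  0.0201 0.2235] [0.6479 0.0099 0.2203] [0.6644 0.0251 0.2265]
```

```bash
python3 -m creep '[[[-3,-4,0],[0,0,0]],[[0,0,0],[0,0,0]],[[0,0,-25],[0,0,0]],[[0,0,-25],[0,0,0]],[[0,0,-14],[0,0,0]]]'; python3 -m creep '[[[0,0,-5],[0,0,0]],[[0,0,-3],[0,0,0]]]'
```

```text
clock: 17.2
eef_pos: [0.6594, 0.0081, 0.1783]
eef_rot: [-3.139, -0.017, -0.03]
wrist_force: [0.7, 0.4, -0.1]
width: 0.193
clock: 17.45
eef_pos: [0.6597, 0.0081, 0.1705]
eef_rot: [-3.139, -0.017, -0.03]
wrist_force: [0.8, -0.1, 0.0]
width: 0.194
```

```bash
python3 -m creep '[[[-2,1,-7],[0,0.015,0]],[[0,0,-3],[0,0,0]],[[0,0,-1],[0,0,0]]]'; python3 -m creep '[[[0,0,0],[0,0,0]],[[0,0,0],[0,0,0]],[[0,0,0],[0,0,0]],[[0,0,0],[0,0,0]]]' 0;  python3 -m creep '[[[0,0,20],[0,0,0]],[[0,0,50],[0,0,0]],[[0,0,50],[0,0,0]],[[0,0,0],[0,0,0]]]'
```

```text
clock: 17.82
eef_pos: [0.6582, 0.0093, 0.1601]
eef_rot: [-3.139, -0.003, -0.03]
wrist_force: [-0.3, 0.2, -1.1]
width: 0.19
clock: 18.32
eef_pos: [0.6587, 0.0093, 0.161]
eef_rot: [-3.139, -0.004, -0.03]
wrist_force: [0.8, 0.6, 1.0]
width: 0.996
clock: 18.82
eef_pos: [0.6582, 0.0095, 0.2894]
eef_rot: [-3.139, -0.007, -0.03]
wrist_force: [-0.4, 0.2, -0.0]
width: 0.999
```

```bash
cat > v.py <<'E'
from h import *
np.set_printoptions(precision=4,suppress=True)
for n,dy,dz in(("top",0,0),("side",.0045,-.0012)):
    W=cloud(ctrl.read_camera(n))
    for k,c,t in(("beaker",(.5985,.1692),.134),("tb",(.468,.1716),.099),("ta",(.604,.3193),.099)):
        try:print(n,k,*rim(W,(c[0],c[1]+dy),t+dz,.031))
        except Exception:print(n,k,"none")
E
python3 v.py 2>/dev/null; python3 - <<'E'
from h import *
p=ctrl.read_camera("side");save(p,"s5.png",(180,100,270,340),1.7)
E
```

```text
top beaker [0.5984 0.1692] 295 0.13389887452913163 [0.0269 0.0306]
top tb [0.4677 0.1717] 275 0.09917672975733882 [0.0267 0.0305]
top ta [0.6042 0.3192] 300 0.09901726290566532 [0.0267 0.0306]
side beaker [0.5987 0.1737] 402 0.1325946984496747 [0.0267 0.0309]
side tb [0.4679 0.1763] 397 0.09735751929285197 [0.0266 0.0309]
side ta [0.6045 0.3238] 473 0.09748749850237126 [0.0267 0.0309]
```

View pics/s5.png

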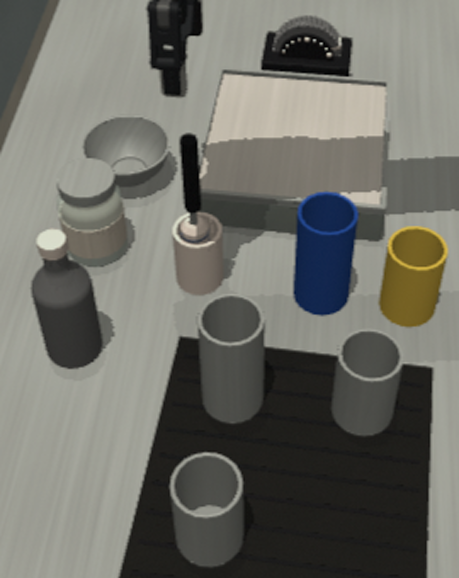

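```bash
python3 -m creep '[[[-12,30,0],[0,0,0]],[[-15,42,0],[0,0,0]],[[-15,42,-10],[0,0,0]],[[-12,38,-20],[0,0,0]],[[-4,8,-30],[0,0,0]],[[0,0,-30],[0,0,0]],[[0,0,0],[0,0,0]]]'
```

```text
clock: 19.85
eef_pos: [0.5908, 0.1719, 0.1823]
eef_rot: [3.14, 0.016, -0.03]
wrist_force: [0.1, -0.7, -0.0]
width: 1.002
```

```bash
python3 -m creep '[[[8,-2,0],[0,-0.012,0]],[[0,0,-25],[0,0,0]],[[0,0,-35],[0,0,0]],[[0,0,-25],[0,0,0]],[[0,0,0],[0,0,0]]]'
```

```text
clock: 20.48
eef_pos: [0.6049, 0.1678, 0.1014]
eef_rot: [-3.141, -0.006, -0.034]
wrist_force: [-0.2, 0.6, 0.3]
width: 0.998
```

```bash
python3 -m creep '[[[-6,2,-6],[0,0.006,0]],[[0,0,-3],[0,0,0]]]';python3 -m creep '[[[0,0,0],[0,0,0]],[[0,0,0],[0,0,0]],[[0,0,0],[0,0,0]],[[0,0,0],[0,0,0]]]' 255
```

```text
clock: 20.72
eef_pos: [0.6005, 0.1701, 0.0952]
eef_rot: [-3.14, -0.004, -0.035]
wrist_force: [-0.3, 0.4, -0.6]
width: 0.999
clock: 21.22
eef_pos: [0.6013, 0.1704, 0.0969]
eef_rot: [-3.139, -0.006, -0.035]
wrist_force: [1.1, 0.2, -1.0]
width: 0.718
```

```bash
python3 -m creep '[[[0,0,20],[0,0,0]],[[0,0,45],[0,0,0]],[[0,0,50],[0,0,0]],[[-8,-15,40],[0,0,0]],[[-12,-35,10],[0,0,0]],[[-5,-40,0],[0,0,0]],[[0,-45,0],[0,0,0]],[[0,-45,0],[0,0,0]],[[5,-40,0],[0,0,0]],[[10,-35,0],[0,0,0]]]';python3 -m creep '[[[15,-25,0],[0,0,0]],[[8,-8,0],[0,0,0]],[[0,0,0],[0,0,0]]]'
```

```text
clock: 22.48
eef_pos: [0.5879, -0.087, 0.2815]
eef_rot: [-3.137, -0.016, -0.026]
wrist_force: [0.4, 0.7, -2.5]
width: 0.719
clock: 22.85
eef_pos: [0.6112, -0.1234, 0.2848]
eef_rot: [-3.138, -0.018, -0.029]
wrist_force: [-0.8, 0.7, -2.7]
width: 0.722
```

```bash
python3 -m creep '[[[1,-12,-20],[0,0.016,0]],[[0,0,-40],[0,0,0]],[[0,0,-40],[0,0,0]],[[0,0,-15],[0,0,0]],[[0,0,0],[0,0,0]]]'
```

```text
clock: 23.48
eef_pos: [0.6102, -0.1322, 0.164]
eef_rot: [-3.137, 0.002, -0.023]
wrist_force: [-1.1, -0.3, -2.1]
width: 0.717
```

```bash
python3 -m creep '[[[2,-4,-10],[0,0,0]],[[0,0,-6],[-0.003,0,0]],[[0,0,-3],[0,0,0]],[[0,0,0],[0,0,0]]]';python3 -m creep '[[[0,0,-2],[0,0,0]]]'
```

```text
clock: 23.98
eef_pos: [0.6143, -0.1367, 0.1473]
eef_rot: [-3.141, -0.003, -0.023]
wrist_force: [0.8, 0.2, -2.7]
width: 0.722
clock: 24.1
eef_pos: [0.6146, -0.1367, 0.1458]
eef_rot: [-3.141, -0.004, -0.023]
wrist_force: [-0.4, -0.2, -2.0]
width: 0.72
```

```bash
python3 -m creep '[[[0,0,-2],[0,0,0]]]';python3 -m creep '[[[0,0,-2],[0,0,0]]]'
```

```text
clock: 24.22
eef_pos: [0.6147, -0.1367, 0.1439]
eef_rot: [-3.141, -0.004, -0.023]
wrist_force: [0.4, -0.0, -2.2]
width: 0.717
clock: 24.35
eef_pos: [0.6152, -0.1366, 0.1428]
eef_rot: [3.142, -0.006, -0.023]
wrist_force: [-3.3, 1.2, 12.2]
width: 0.718
```

```bash
python3 -m creep '[[[0,0,0],[0,0,0]],[[0,0,0],[0,0,0]],[[0,0,0],[0,0,0]]]' 0; python3 -m creep '[[[0,0,20],[0,0,0]],[[0,0,50],[0,0,0]],[[0,0,50],[0,0,0]],[[-10,30,10],[0,0,0]],[[-20,45,0],[0,0,0]],[[-20,50,0],[0,0,0]],[[-20,50,0],[0,0,0]],[[-20,50,0],[0,0,0]],[[-20,45,0],[0,0,0]],[[-15,35,0],[0,0,0]]]'; python3 v.py 2>/dev/null
```

```text
clock: 24.72
eef_pos: [0.6157, -0.1367, 0.1435]
eef_rot: [3.141, -0.007, -0.023]
wrist_force: [-0.8, 0.1, -1.3]
width: 0.997
clock: 25.98
eef_pos: [0.487, 0.1742, 0.2929]
eef_rot: [3.141, -0.022, -0.029]
wrist_force: [1.1, 0.2, -0.5]
width: 0.997
top beaker none
top tb [0.4924 0.168 ] 10 0.09812787368132198 [0.0239 0.0314]
top ta [0.6042 0.3193] 247 0.09901552642309286 [0.0268 0.0307]
side beaker none
side tb [0.4737 0.1727] 172 0.0976065272436239 [0.0206 0.0483]
side ta [0.6045 0.3238] 466 0.0976915504972034 [0.0267 0.0309]
```

```bash
python3 - <<'E'
from h import *
np.set_printoptions(precision=4,suppress=True)
p=ctrl.read_camera("side");W=cloud(p);save(p,"s6.png",(180,80,290,340),1.7)
for r in ctrl.cut_out(p,"tumbler_a")[:5]:
    q=W[r["region"]];q=q[~np.isnan(q[:,0])];print(r["score"],r["bbox"],np.percentile(q,[2,50,98],axis=0).ravel())
for r in ctrl.cut_out(p,"beaker")[:3]:
    q=W[r["region"]];q=q[~np.isnan(q[:,0])];print("b",r["score"],r["bbox"],np.percentile(q,[2,50,98],axis=0).ravel())
try:print(rim(W,(.61,-.132),.179,.031))
except Exception as e:print(e)
E
```

```text
0.97 [400.7, 234.1, 43.8, 57.8] [0.3921 0.0034 0.0043 0.4207 0.0516 0.0623 0.4495 0.0632 0.0953]
0.94 [278.1, 363.9, 44.5, 69.8] [0.5748 0.295  0.0087 0.6045 0.329  0.0639 0.6315 0.3536 0.0996]
0.58 [357.7, 308.1, 39.6, 66.2] [0.4693 0.1863 0.0073 0.4979 0.2303 0.0644 0.527  0.2456 0.0997]
b 0.84 [307.8, 133.2, 34.3, 71.7] [ 0.5833 -0.1625  0.0553  0.6118 -0.1114  0.1395  0.6412 -0.1025  0.1798]
b 0.84 [351.0, 213.4, 39.7, 73.4] [ 0.4866 -0.0042  0.0036  0.515   0.0466  0.089   0.5437  0.0558  0.1301]
(array([ 0.6131, -0.1331]), 283, np.float64(0.17791179904355414), array([0.0262, 0.0317]))
```

View pics/s6.png

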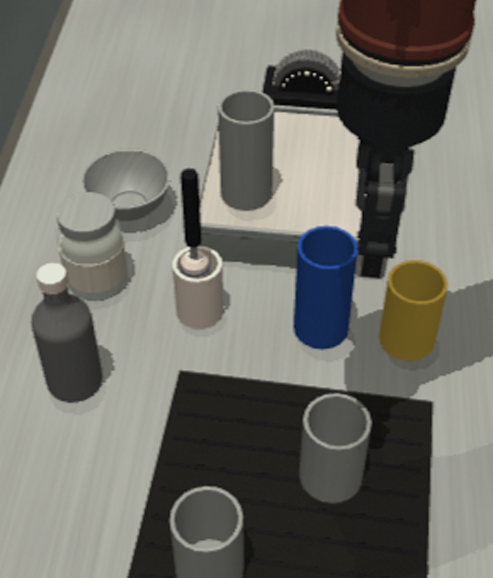

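```bash
sed -i 's/("tb",(.468,.1716)/("tb",(.498,.2115)/' v.py; python3 v.py 2>/dev/null
```

```text
top beaker none
top tb [0.4974 0.211 ] 72 0.09895999829486152 [0.0271 0.0308]
top ta [0.604  0.3193] 226 0.0989645770786638 [0.027  0.0309]
side beaker none
side tb [0.4977 0.2156] 416 0.09744534700010155 [0.0265 0.0308]
side ta [0.6045 0.3239] 474 0.097605714557777 [0.0266 0.0309]
```

Tumbler b was knocked to (0.4975, 0.211), so I'm going there.

```bash
python3 -m creep '[[[8,30,-40],[0,0.02,0]],[[3,7,-45],[0,0,0]],[[0,0,-45],[0,0,0]],[[0,0,-10],[0,0,0]],[[0,0,0],[0,0,0]]]'
```

```text
clock: 26.95
eef_pos: [0.5037, 0.2034, 0.1503]
eef_rot: [3.14, -0.003, -0.043]
wrist_force: [0.3, 0.1, 0.7]
width: 0.999
```

```bash
python3 -m creep '[[[-4,9,-5],[0,0,0]],[[-2,0,-25],[0,0,0]],[[0,0,-30],[0,0,0]],[[0,0,-18],[0,0,0]],[[0,0,0],[0,0,0]]]'
```

```text
clock: 27.58
eef_pos: [0.5015, 0.2162, 0.0779]
eef_rot: [-3.138, -0.015, -0.044]
wrist_force: [-0.3, -0.9, 0.2]
width: 1.002
```

```bash
python3 -m creep '[[[-3,-4,-12],[0,0.014,0]],[[0,0,-5],[0,0,0]],[[0,0,0],[0,0,0]]]';python3 -m creep '[[[0,0,0],[0,0,0]],[[0,0,0],[0,0,0]],[[0,0,0],[0,0,0]],[[0,0,0],[0,0,0]]]' 255
```

```text
clock: 27.95
eef_pos: [0.4998, 0.2126, 0.0621]
eef_rot: [-3.138, -0.003, -0.044]
wrist_force: [1.0, 1.0, -0.0]
width: 0.999
clock: 28.45
eef_pos: [0.5004, 0.2129, 0.0631]
eef_rot: [-3.137, -0.004, -0.044]
wrist_force: [0.4, 0.5, -1.2]
width: 0.715
```

```bash
python3 -m creep '[[[0,0,20],[0,0,0]],[[0,0,50],[0,0,0]],[[0,0,55],[0,0,0]],[[0,-15,50],[0,0,0]],[[0,-35,15],[0,0,0]],[[0,-50,0],[0,0,0]],[[0,-55,0],[0,0,0]],[[0,-55,0],[0,0,0]],[[0,-55,0],[0,0,0]],[[0,-55,0],[0,0,0]]]';python3 -m creep '[[[0,-45,0],[0,0,0]],[[2,-30,0],[0,0,0]],[[2,-10,0],[0,0,0]],[[0,0,0],[0,0,0]]]'
```

```text
clock: 29.7
eef_pos: [0.4954, -0.1119, 0.2577]
eef_rot: [-3.137, -0.002, -0.033]
wrist_force: [1.6, -0.6, -2.8]
width: 0.718
clock: 30.2
eef_pos: [0.4974, -0.2036, 0.2563]
eef_rot: [-3.138, 0.001, -0.04]
wrist_force: [0.4, 1.2, -2.3]
width: 0.716
```

```bash
python3 -m creep '[[[8,-23,-10],[0,0,0]],[[0,-2,-45],[0,0,0]],[[0,0,-45],[0,0,0]],[[0,0,-20],[0,0,0]],[[0,0,0],[0,0,0]]]'
```

```text
clock: 30.82
eef_pos: [0.5078, -0.2195, 0.134]
eef_rot: [-3.135, -0.002, -0.028]
wrist_force: [-0.4, -1.0, -1.0]
width: 0.719
```

```bash
python3 -m creep '[[[0,-13,-10],[-0.006,0,0]],[[0,0,-8],[0,0,0]],[[0,0,-4],[0,0,0]],[[0,0,0],[0,0,0]]]';python3 -m creep '[[[0,0,-2],[0,0,0]]]';python3 -m creep '[[[0,0,-2],[0,0,0]]]'
```

```text
clock: 31.32
eef_pos: [0.5097, -0.2326, 0.1135]
eef_rot: [3.141, -0.006, -0.027]
wrist_force: [0.3, 0.4, -1.5]
width: 0.715
clock: 31.45
eef_pos: [0.5101, -0.2327, 0.1119]
eef_rot: [3.141, -0.006, -0.027]
wrist_force: [-0.1, 0.4, -2.4]
width: 0.717
clock: 31.58
eef_pos: [0.5102, -0.2327, 0.11]
eef_rot: [3.141, -0.007, -0.027]
wrist_force: [0.6, -0.9, -1.5]
width: 0.716
```

```bash
python3 -m creep '[[[0,0,-2],[0,0.006,0]]]';python3 -m creep '[[[0,0,-1],[0,0,0]]]'; python3 -m creep '[[[0,0,0],[0,0,0]],[[0,0,0],[0,0,0]],[[0,0,0],[0,0,0]]]' 0; python3 -m creep '[[[0,0,20],[0,0,0]],[[0,0,50],[0,0,0]],[[0,0,55],[0,0,0]],[[0,30,30],[0,0,0]],[[0,50,10],[0,0,0]],[[0,55,0],[0,0,0]],[[0,55,0],[0,0,0]],[[0,55,0],[0,0,0]],[[5,55,0],[0,0,0]],[[10,55,0],[0,0,0]]]'
```

```text
clock: 31.7
eef_pos: [0.5106, -0.2328, 0.1091]
eef_rot: [3.14, -0.002, -0.027]
wrist_force: [-6.8, 1.1, 18.4]
width: 0.716
clock: 31.82
eef_pos: [0.5108, -0.2328, 0.1092]
eef_rot: [3.14, -0.002, -0.027]
wrist_force: [-4.4, 1.8, 9.6]
width: 0.717
clock: 32.2
eef_pos: [0.5114, -0.2329, 0.1098]
eef_rot: [3.14, -0.003, -0.027]
wrist_force: [-0.2, -0.3, 0.0]
width: 0.998
clock: 33.45
eef_pos: [0.5239, 0.1277, 0.2803]
eef_rot: [3.139, -0.005, -0.037]
wrist_force: [0.3, -0.4, -0.0]
width: 1.002
```

Now tumbler a at (0.604, 0.319). I'll check its place while approaching.

```bash
python3 v.py 2>/dev/null | grep ta; python3 -m creep '[[[15,40,0],[0,0,0]],[[18,45,0],[0,0,0]],[[18,45,-10],[0,0,0]],[[18,40,-40],[0,0,0]],[[8,15,-45],[0,0,0]],[[0,0,-25],[0,0,0]],[[0,0,0],[0,0,0]]]'
```

```text
top ta none
side ta [0.6044 0.3238] 476 0.09750067474070989 [0.0266 0.0309]
clock: 34.42
eef_pos: [0.6029, 0.323, 0.1554]
eef_rot: [3.141, -0.005, -0.031]
wrist_force: [-0.0, -0.8, -0.1]
width: 1.0
```

```bash
python3 -m creep '[[[1,-4,-5],[0,0,0]],[[0,0,-30],[0,0,0]],[[0,0,-35],[0,0,0]],[[0,0,-18],[0,0,0]],[[0,0,0],[0,0,0]]]'
```

```text
clock: 35.05
eef_pos: [0.6086, 0.317, 0.0728]
eef_rot: [-3.138, -0.015, -0.035]
wrist_force: [0.6, 0.4, -0.2]
width: 1.003
```

```bash
python3 -m creep '[[[-4,3,-9],[0,0.014,0]],[[0,0,-3],[0,0,0]],[[0,0,0],[0,0,0]]]';python3 -m creep '[[[0,0,0],[0,0,0]],[[0,0,0],[0,0,0]],[[0,0,0],[0,0,0]],[[0,0,0],[0,0,0]]]' 255
```

```text
clock: 35.42
eef_pos: [0.606, 0.3211, 0.0636]
eef_rot: [-3.137, -0.004, -0.035]
wrist_force: [-0.1, 0.4, 1.2]
width: 1.002
clock: 35.92
eef_pos: [0.6066, 0.3215, 0.0649]
eef_rot: [-3.136, -0.006, -0.035]
wrist_force: [0.3, 0.1, -0.7]
width: 0.706
```

```bash
python3 -m creep '[[[0,0,20],[0,0,0]],[[0,0,50],[0,0,0]],[[0,0,55],[0,0,0]],[[-10,-15,50],[0,0,0]],[[-20,-35,20],[0,0,0]],[[-20,-48,0],[0,0,0]],[[-20,-48,0],[0,0,0]],[[-15,-52,0],[0,0,0]],[[-8,-55,0],[0,0,0]],[[0,-55,0],[0,0,0]]]';python3 -m creep '[[[0,-50,0],[0,0,0]],[[0,-45,0],[0,0,0]],[[0,-30,0],[0,0,0]],[[0,-10,0],[0,0,0]],[[0,0,0],[0,0,0]]]'
```

```text
clock: 37.17
eef_pos: [0.5065, 0.0115, 0.2785]
eef_rot: [-3.132, -0.015, -0.023]
wrist_force: [0.2, 0.0, -2.1]
width: 0.712
clock: 37.8
eef_pos: [0.5049, -0.1306, 0.2853]
eef_rot: [-3.134, -0.022, -0.028]
wrist_force: [-0.2, 0.5, -1.7]
width: 0.709
```

```bash
python3 -m creep '[[[4,0,-30],[-0.006,0.018,0]],[[0,0,-45],[0,0,0]],[[0,0,-45],[0,0,0]],[[0,0,-20],[0,0,0]],[[0,0,0],[0,0,0]]]'
```

```text
clock: 38.42
eef_pos: [0.5108, -0.1205, 0.1448]
eef_rot: [-3.138, -0.009, -0.016]
wrist_force: [0.9, 0.2, -1.5]
width: 0.705
```

```bash
python3 -m creep '[[[0,-10,-12],[-0.002,0.008,0]],[[0,0,-12],[0,0,0]],[[0,0,-5],[0,0,0]],[[0,0,0],[0,0,0]]]';python3 -m creep '[[[0,0,-2],[0,0,0]]]';python3 -m creep '[[[0,0,-2],[0,0,0]]]'
```

```text
clock: 38.92
eef_pos: [0.5128, -0.1302, 0.1168]
eef_rot: [-3.141, -0.005, -0.014]
wrist_force: [0.4, 0.4, -1.8]
width: 0.708
clock: 39.05
eef_pos: [0.513, -0.1302, 0.1152]
eef_rot: [-3.141, -0.005, -0.014]
wrist_force: [-0.5, -0.2, -1.9]
width: 0.708
clock: 39.17
eef_pos: [0.5132, -0.1302, 0.1133]
eef_rot: [-3.141, -0.006, -0.014]
wrist_force: [0.0, -0.1, -1.6]
width: 0.711
```

```bash
python3 -m creep '[[[0,0,-2],[0,0.005,0]]]';python3 -m creep '[[[0,0,-1.5],[0,0,0]]]'
```

```text
clock: 39.3
eef_pos: [0.5133, -0.1302, 0.1114]
eef_rot: [-3.141, -0.001, -0.014]
wrist_force: [0.8, -0.3, -1.7]
width: 0.712
clock: 39.42
eef_pos: [0.5135, -0.1303, 0.1108]
eef_rot: [-3.142, -0.001, -0.014]
wrist_force: [-5.3, 0.6, 15.4]
width: 0.712
```

```bash
python3 -m creep '[[[0,0,0],[0,0,0]],[[0,0,0],[0,0,0]],[[0,0,0],[0,0,0]]]' 0; python3 -m creep '[[[0,0,20],[0,0,0]],[[0,0,50],[0,0,0]],[[0,0,50],[0,0,0]],[[0,-25,20],[0,0,0]],[[-5,-45,0],[0,0,0]],[[-5,-50,0],[0,0,0]],[[-5,-50,0],[0,0,0]],[[0,-30,0],[0,0,0]],[[0,0,0],[0,0,0]]]'; python3 - <<'E'
from h import *
np.set_printoptions(precision=4,suppress=True)
a=ctrl.read_camera("side");b=ctrl.read_camera("top")
for p,d in((a,.0045),(b,0)):
    W=cloud(p)
    for c,t in(((.613,-.1375),.18),((.508,-.233),.145),((.511,-.13),.145)):
        try:
            m=(np.hypot(W[...,0]-c[0],W[...,1]-c[1]-d)<.045)&(abs(W[...,2]-t)<.006);q=W[m]
            n=np.linalg.lstsq(np.c_[q[:,:2]-q[:,:2].mean(0),np.ones(len(q))],q[:,2],rcond=None)[0]
            print(*rim(W,(c[0],c[1]+d),t,.031),"tilt",n[:2])
        except Exception as e:print("none")
A=cv2.resize(a["image"][80:420,180:460],(494,600));cv2.imwrite("pics/s7.png",A[:,:,::-1])
E
```

```text
clock: 39.8
eef_pos: [0.5142, -0.1303, 0.1113]
eef_rot: [3.141, -0.002, -0.014]
wrist_force: [-0.1, -0.2, 0.0]
width: 1.001
clock: 40.92
eef_pos: [0.4972, -0.3355, 0.2563]
eef_rot: [3.14, -0.003, -0.011]
wrist_force: [0.6, 1.1, -0.3]
width: 0.997
[ 0.613 -0.133] 273 0.17810076616950743 [0.0259 0.0313] tilt [ 0.0075 -0.0008]
[ 0.5086 -0.2296] 208 0.1433833410168211 [0.0258 0.0315] tilt [0.0067 0.0031]
[ 0.5118 -0.1277] 247 0.14318199022065514 [0.0263 0.0313] tilt [-0.0004  0.0037]
[ 0.6129 -0.1365] 322 0.18006576793713164 [0.0269 0.0306] tilt [-0.0005 -0.004 ]
[ 0.5088 -0.2331] 317 0.1449540536378252 [0.0267 0.0306] tilt [ 0.0018 -0.0047]
[ 0.512 -0.131] 297 0.14500444076249486 [0.027  0.0305] tilt [ 0.0026 -0.001 ]
```

View pics/s7.png

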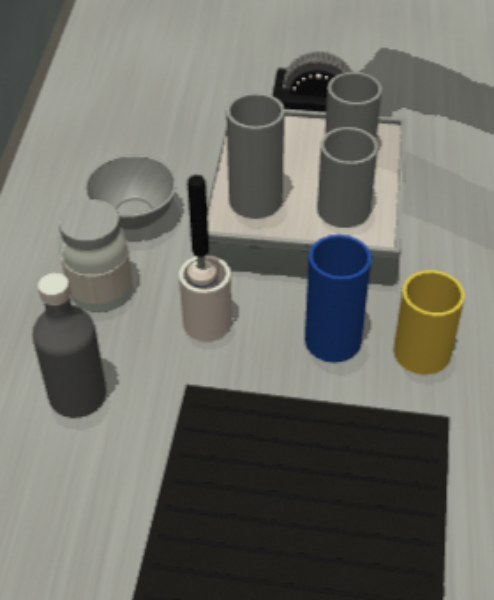

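```bash
python3 -m creep '[[[3,0,-40],[0,0,-0.02]],[[3,0,-45],[0,0,0]],[[2,0,-30],[0,0,0]],[[0,0,0],[0,0,0]]]' 255;python3 -m creep '[[[0,0,0],[0,0,0]]]'
```

```text
clock: 41.52
eef_pos: [0.5091, -0.3255, 0.1403]
eef_rot: [-3.141, -0.007, -0.02]
wrist_force: [-0.0, -0.4, 0.2]
width: 0.146
clock: 41.65
eef_pos: [0.5099, -0.3248, 0.1418]
eef_rot: [-3.142, -0.009, -0.018]
wrist_force: [-0.0, -0.6, 0.8]
width: 0.002
```

```bash
python3 -m creep '[[[-2,-10,-12],[0,0.008,-0.01]],[[-2,0,-12],[0,0,0]],[[-1,0,-10],[0,0,0]],[[0,0,0],[0,0,0]]]';python3 -m creep '[[[2,0,-1],[0,0,0]],[[2,0,0],[0,0,0]]]'
```

```text
clock: 42.15
eef_pos: [0.5056, -0.3362, 0.1082]
eef_rot: [3.139, -0.004, -0.029]
wrist_force: [-0.1, 0.1, 0.1]
width: -0.005
clock: 42.4
eef_pos: [0.5099, -0.3362, 0.1075]
eef_rot: [3.139, -0.004, -0.029]
wrist_force: [1.3, 0.5, -0.2]
width: 0.001
```

```bash
python3 -m creep '[[[5,0,-1],[0,0,0]]]';python3 -m creep '[[[7,0,0],[0,0,0]]]';python3 -m creep '[[[7,0,1],[0,0,0]]]'
```

```text
clock: 42.52
eef_pos: [0.5153, -0.3364, 0.1069]
eef_rot: [3.139, -0.004, -0.03]
wrist_force: [0.0, -0.8, 0.6]
width: 0.001
clock: 42.65
eef_pos: [0.5214, -0.3367, 0.1074]
eef_rot: [3.139, -0.002, -0.03]
wrist_force: [-19.2, 4.4, 25.5]
width: -0.002
clock: 42.78
eef_pos: [0.5273, -0.3371, 0.1104]
eef_rot: [3.139, 0.001, -0.031]
wrist_force: [-11.8, 6.2, 27.1]
width: 0.002
```

```bash
python3 -m creep '[[[7,0,1],[0,0,0]]]';python3 -m creep '[[[7,0,-1],[0,0,0]]]';python3 -m creep '[[[7,0,-2],[0,0,0]]]';python3 -m creep '[[[7,0,-2],[0,0,0]]]'
```

```text
clock: 42.9
eef_pos: [0.5351, -0.3372, 0.1134]
eef_rot: [3.138, -0.001, -0.031]
wrist_force: [-3.8, 1.2, 1.1]
width: -0.001
clock: 43.02
eef_pos: [0.5433, -0.3376, 0.1145]
eef_rot: [3.137, -0.002, -0.031]
wrist_force: [-1.4, 1.9, 12.1]
width: 0.004
clock: 43.15
eef_pos: [0.5521, -0.3379, 0.1148]
eef_rot: [3.136, -0.006, -0.031]
wrist_force: [-2.3, 1.0, 13.6]
width: 0.0
clock: 43.28
eef_pos: [0.5613, -0.3382, 0.1148]
eef_rot: [3.134, -0.009, -0.03]
wrist_force: [2.0, 0.4, 3.0]
width: -0.0
```

```bash
python3 - <<'E'
from h import *
a=ctrl.read_camera("side");b=ctrl.read_camera("top")
A=cv2.resize(a["image"][100:150,325:400],(600,400),interpolation=2);B=cv2.resize(np.rot90(b["image"][235:315,470:520],3),(320,200),interpolation=2)
o=np.zeros((600,600,3),np.uint8);o[:400]=A;o[400:,:320]=B;cv2.imwrite("pics/w8.png",o[:,:,::-1])
E
```

```text
(no output)
```

View pics/w8.png

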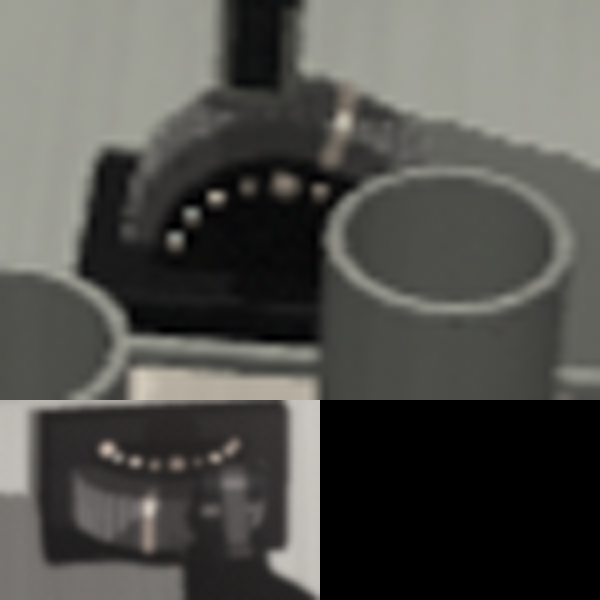

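```bash
python3 -m creep '[[[0,2,10],[0,0.008,0]],[[-9,0,0],[0.006,0,0]],[[-9,0,0],[0,0,0]],[[0,0,-6],[0,0,0]],[[0,0,0],[0,0,0]]]'; python3 -m creep '[[[0,0,-2],[0,0,0]]]'
```

```text
clock: 44.0
eef_pos: [0.5417, -0.3358, 0.1179]
eef_rot: [3.141, 0.001, -0.03]
wrist_force: [-0.3, 0.2, -0.9]
width: 0.004
clock: 44.12
eef_pos: [0.5418, -0.3359, 0.1158]
eef_rot: [3.141, 0.001, -0.03]
wrist_force: [-0.8, 0.4, 0.0]
width: 0.002
```

```bash
python3 -m creep '[[[2,0,-3],[0,0,0]]]'; python3 -m creep '[[[5,0,-2],[0,0,0]]]';python3 -m creep '[[[6,0,-2],[0,0,0]]]';python3 -m creep '[[[5,0,-2],[0,0,0]]]'; cat > r.py <<'E'
from h import *
import sys
np.set_printoptions(precision=1,suppress=True)
for n,ax in(("top",(.5515,-.335)),("side",(.5515,-.331))):
    p=ctrl.read_camera(n);W=cloud(p);r=np.hypot(W[...,0]-ax[0],W[...,2]-.07)
    m=(abs(W[...,1]-ax[1])<.013)&(r>.038)&(r<.05)&(W[...,2]>.075);g=p["image"].max(-1).astype(float)
    a=np.degrees(np.arctan2(W[...,0]-ax[0],W[...,2]-.07))
    b=np.arange(-90,91,6);s=[(g[m&(a>=x)&(a<x+6)]) for x in b]
    print(n,[(int(x+3),int(np.percentile(k,85))) for x,k in zip(b,s) if len(k)>2])
E
python3 r.py
```

```text
clock: 44.25
eef_pos: [0.5443, -0.3362, 0.1143]
eef_rot: [3.14, -0.0, -0.03]
wrist_force: [-4.5, 3.8, 23.5]
width: 0.001
clock: 44.38
eef_pos: [0.551, -0.3363, 0.1147]
eef_rot: [3.139, -0.004, -0.03]
wrist_force: [-0.1, 2.0, 15.2]
width: -0.0
clock: 44.5
eef_pos: [0.5587, -0.3367, 0.1148]
eef_rot: [3.138, -0.007, -0.03]
wrist_force: [-2.7, 0.4, 9.9]
width: 0.001
clock: 44.62
eef_pos: [0.5652, -0.3368, 0.1143]
eef_rot: [3.137, -0.01, -0.029]
wrist_force: [1.1, 0.4, 3.8]
width: 0.002
top [(-81, 87), (-75, 108), (-69, 105), (-63, 103), (-57, 108), (-51, 109), (-45, 108), (-39, 111), (-33, 104), (-27, 103), (-21, 110), (-15, 96), (-9, 82), (-3, 71), (3, 72), (9, 74)]
side [(-57, 100), (-51, 99), (-45, 92), (-39, 93), (-33, 92), (-27, 83), (-21, 87), (-15, 87), (-9, 61), (-3, 62), (3, 65), (9, 101), (15, 93), (21, 62), (27, 76), (33, 88), (39, 91), (45, 94), (51, 109), (57, 95), (63, 92), (69, 93), (75, 72), (81, 62)]
```

```bash
python3 -m creep '[[[0,2,12],[0,0.01,0]],[[0,0,30],[0.004,0,0]],[[-50,0,30],[0,0,0]],[[-50,0,30],[0,0,0]],[[0,0,0],[0,0,0]]]'; python3 r.py; python3 - <<'E'
from h import *
a=ctrl.read_camera("side");b=ctrl.read_camera("top")
A=cv2.resize(a["image"][100:150,325:400],(600,400),interpolation=2);B=cv2.resize(np.rot90(b["image"][235:315,470:520],3),(320,200),interpolation=2)
o=np.zeros((600,600,3),np.uint8);o[:400]=A;o[400:,:320]=B;cv2.imwrite("pics/w9.png",o[:,:,::-1])
E
```

```text
clock: 45.35
eef_pos: [0.4625, -0.333, 0.2192]
eef_rot: [-3.141, 0.004, -0.028]
wrist_force: [0.3, -0.5, 0.5]
width: -0.001
top [(-81, 98), (-75, 99), (-69, 112), (-63, 114), (-57, 112), (-51, 114), (-45, 117), (-39, 114), (-33, 116), (-27, 118), (-21, 115), (-15, 120), (-9, 122), (-3, 120), (3, 123), (9, 129), (15, 211), (21, 193), (27, 126), (33, 119), (39, 116), (45, 121), (51, 126), (57, 122), (63, 122), (69, 100), (75, 88), (81, 75)]
side [(-57, 100), (-51, 108), (-45, 101), (-39, 100), (-33, 102), (-27, 103), (-21, 103), (-15, 100), (-9, 103), (-3, 103), (3, 105), (9, 112), (15, 195), (21, 165), (27, 109), (33, 102), (39, 98), (45, 101), (51, 107), (57, 94), (63, 112), (69, 87), (75, 67), (81, 54)]
```

View pics/w9.png

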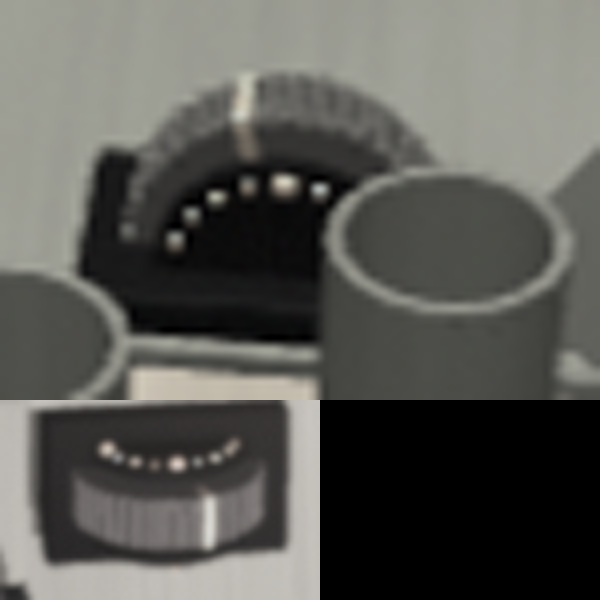

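```bash
python3 -m creep '[[[48,0,-10],[0,0,0]],[[46,0,-30],[0,0,0]],[[0,0,-35],[0,0,0]],[[0,0,-10],[0,0,0]],[[0,0,0],[0,0,0]]]'
```

```text
clock: 46.18
eef_pos: [0.5647, -0.3268, 0.1225]
eef_rot: [-3.133, 0.013, -0.018]
wrist_force: [0.0, 0.1, 1.3]
width: -0.004
```

```bash
python3 -m creep '[[[-6,-9,-2],[-0.008,-0.012,0]],[[0,0,-3],[0,0,0]],[[0,0,0],[0,0,0]]]'; python3 -m creep '[[[0,0,-3],[0,0,0]]]'
```

```text
clock: 46.55
eef_pos: [0.5587, -0.3379, 0.1206]
eef_rot: [3.14, -0.003, -0.02]
wrist_force: [0.1, -0.8, -0.5]
width: -0.005
clock: 46.68
eef_pos: [0.559, -0.3384, 0.1184]
eef_rot: [3.139, -0.005, -0.02]
wrist_force: [-0.2, 0.6, 0.2]
width: 0.001
```

```bash
python3 -m creep '[[[0,2,-4],[0,0,0]]]'; python3 -m creep '[[[-1,0,-3],[0,0,0]]]'; python3 -m creep '[[[-5,0,-2],[0,0,0]]]'; python3 -m creep '[[[-5,0,-2],[0,0,0]]]'; python3 r.py
```

```text
clock: 46.8
eef_pos: [0.5592, -0.3366, 0.1147]
eef_rot: [3.139, -0.006, -0.02]
wrist_force: [-0.4, -3.2, 11.6]
width: 0.002
clock: 46.92
eef_pos: [0.5598, -0.337, 0.1143]
eef_rot: [3.137, -0.009, -0.02]
wrist_force: [-2.0, 2.5, 25.4]
width: 0.003
clock: 47.05
eef_pos: [0.5575, -0.337, 0.1149]
eef_rot: [3.135, -0.015, -0.019]
wrist_force: [3.1, 0.8, 9.2]
width: 0.004
clock: 47.18
eef_pos: [0.5548, -0.3368, 0.1149]
eef_rot: [3.134, -0.02, -0.018]
wrist_force: [2.5, -0.0, 8.1]
width: -0.002
top [(-81, 79), (-75, 97), (-69, 104), (-63, 108), (-57, 111), (-51, 102), (-45, 102), (-39, 98), (-33, 89), (-27, 91), (-21, 71), (-15, 70), (-9, 71), (-3, 55), (39, 120), (45, 134), (51, 131), (57, 128), (63, 106), (69, 104), (81, 67)]
side [(-57, 84), (-51, 90), (-45, 82), (-39, 81), (-33, 69), (-27, 63), (-21, 60), (-15, 58), (-9, 68), (-3, 64), (3, 61), (9, 114), (15, 114), (21, 95), (27, 93), (33, 99), (39, 104), (45, 102), (51, 102), (57, 110), (63, 92), (75, 74), (81, 65)]
```

```bash
python3 -m creep '[[[-6,0,-2],[0,0,0]]]'; python3 -m creep '[[[-6,0,-2],[0,0,0]]]'; python3 r.py | tail -1
```

```text
clock: 47.4
eef_pos: [0.5503, -0.3368, 0.1148]
eef_rot: [3.132, -0.024, -0.017]
wrist_force: [0.3, 1.8, 9.7]
width: -0.003
clock: 47.52
eef_pos: [0.5457, -0.3366, 0.1146]
eef_rot: [3.131, -0.027, -0.017]
wrist_force: [-1.3, 2.1, 12.3]
width: -0.005
side [(-57, 64), (-51, 85), (-45, 80), (-39, 60), (-33, 60), (-27, 59), (-21, 62), (-15, 57), (-9, 62), (-3, 113), (3, 111), (9, 92), (15, 102), (21, 103), (27, 110), (33, 101), (39, 108), (45, 101), (51, 107), (57, 113), (63, 95), (69, 89), (75, 72), (81, 57)]
```

```bash
python3 -m creep '[[[0,0,12],[0,0.02,0]],[[0,0,30],[0.008,0,0]],[[-50,0,40],[0,0,0]],[[-50,-40,40],[0,0,0]],[[0,-50,20],[0,0,0]],[[0,0,0],[0,0,0]],[[0,0,0],[0,0,0]]]'; python3 r.py; python3 - <<'E'
from h import *
np.set_printoptions(precision=4,suppress=True)
a=ctrl.read_camera("side");b=ctrl.read_camera("top")
W=cloud(b)
for c,t in(((.613,-.1375),.18),((.508,-.233),.145),((.511,-.13),.145)):
    try:print(*rim(W,c,t,.031))
    except Exception:print("none")
A=cv2.resize(a["image"][90:350,180:440],(520,520));B=cv2.resize(a["image"][100:150,325:400],(280,187),interpolation=2)
o=np.zeros((520,800,3),np.uint8);o[:,:520]=A;o[:187,520:]=B;cv2.imwrite("pics/f.png",o[:,:,::-1])
E
```

```text
clock: 48.5
eef_pos: [0.4509, -0.4195, 0.2531]
eef_rot: [3.141, -0.005, -0.012]
wrist_force: [-1.1, 1.3, 0.2]
width: 0.001
top [(-81, 98), (-75, 98), (-69, 112), (-63, 111), (-57, 111), (-51, 114), (-45, 119), (-39, 118), (-33, 114), (-27, 115), (-21, 115), (-15, 119), (-9, 124), (-3, 219), (3, 220), (9, 131), (15, 120), (21, 111), (27, 116), (33, 117), (39, 114), (45, 118), (51, 124), (57, 122), (63, 120), (69, 100), (75, 86), (81, 75)]
side [(-51, 98), (-45, 99), (-39, 102), (-33, 100), (-27, 103), (-21, 104), (-15, 102), (-9, 101), (-3, 194), (3, 150), (9, 108), (15, 112), (21, 106), (27, 99), (33, 100), (39, 102), (45, 104), (51, 107), (57, 103), (63, 111), (69, 89), (75, 70), (81, 59)]
[ 0.6129 -0.1366] 315 0.1800929991718906 [0.0268 0.0306]
[ 0.5088 -0.2332] 311 0.14481259527962664 [0.0267 0.0307]
[ 0.512 -0.131] 300 0.1450143567454666 [0.0269 0.0306]
```

View pics/f.png

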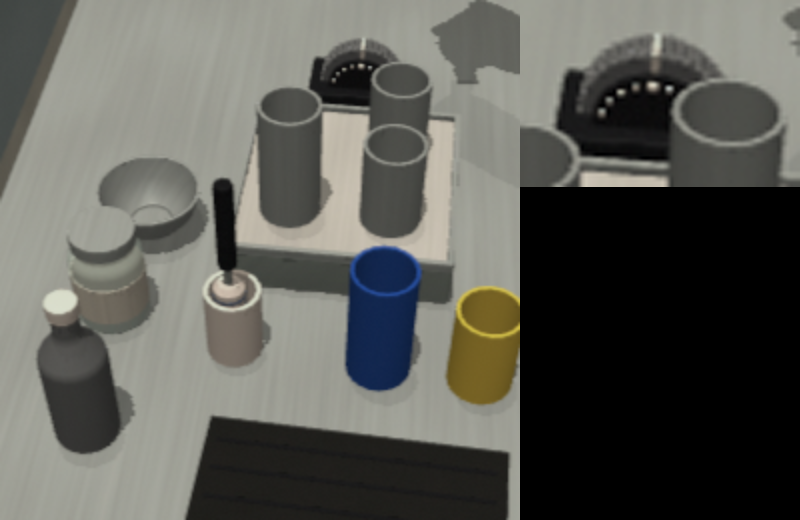

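The white ridge points straight up at the fourth pip. The three vessels stand on the plate and the brush is in its pot. Handing in.

```bash
python3 -c "
from bench import ctrl
print(ctrl.finish_job())"
```

```text
the job is handed in; nothing more can be done
None
```

I handed the job in at about 49 s on the robot's clock, with every step done in the order asked.

- **Heat wheel off:** It started at the fifth click. I rolled it back and checked the ridge's predicted position in the side camera to confirm it was at the off stop.
- **Scrubbing:** Two strokes in the beaker, both reaching the bottom (felt as 11–20 N upward on the brush). Between the strokes the brush came up to just below the rim, and it came right out after the second. It then went back in its pot.
- **Loading:** The beaker and both tumblers (only two were there) are on the warming plate. The second tumbler was knocked a few centimetres during the run, so I found it again before gripping it.
- **Heat wheel on:** The roll up went one click too far, to the fifth, so I rolled it back one.

**Last checks:** The top camera put the rims at 180, 145 and 145 mm. That matches vessels standing on the plate, and rim tilts measured before the final wheel moves were under 0.01. Both cameras show the white ridge straight up at the fourth click, with the arm clear. The bottle, jar, bowl and both look-alikes were untouched in the pictures.

**Disagreements:** The side camera reads about 3–5 mm more in y and 1–2 mm lower in z than the top camera. I relied on the top camera, which agreed with the arm's own position.

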